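# Third hand at a picture-frame corner jig

### The job

Pick up the longer of the two loose wooden frame rails, set it down, the same way up, on the bed of the assembly jig along and against the low side fence, and push it endwise squarely against the cross rail until the sprung carriage has yielded to about the middle of its 25 mm travel (a push of about 10 N; its pointer then stands between the two lines), without ever driving the carriage to the end of its travel. Finish while still gripping the rail and holding that steady push, so that I can screw the corner together; leave the shorter rail where it lies.

Things in the scene. Friction and masses are not known exactly. Their poses are not given: they have to be found in the camera images.
- long_rail: The longer loose rail: pale wooden bar 160 long (its x), 26 wide (y), 45 tall (z) mm, about 0.12 kg, alike at both ends; either end may meet the cross rail. It stands on its narrow 160 x 26 face, on the desk as in the jig. Origin: centre of its underside; z up.
- short_rail: The shorter loose rail: same wood and section, 110 long (its x), 26 wide, 45 tall mm. Not needed; leave it. The two rails lie side by side, roughly across the robot's view, left of the jig, and may have changed places. Origin: centre of its underside.
- jig: Fixed jig: plywood base 12 mm thick, x -130 to +130, y -130 to +40 mm; its top is the bed (z = 12). Origin at desk height; +x is the push direction, away from the robot, yaw up to 0.3 rad. A rail against the fence has its axis on y = 0; the bed is open on the -y side. Fixed wooden block with two spring barrels at x = 96 to 123, top z = 46. Gauge lines near the -y edge at x = 72.5 and 82.5.
- fence (a point): Middle of the top inner edge of the aluminium side fence on the jig's +y side (jig x = -52, y = +13, z = 22 mm). The fence is straight along jig x from -130 to +25 mm, 20 mm thick and 10 mm high over the bed; the rail's long side lies against its inner (-y) face. Axes as the jig's.
- cross_rail (a point): The cross rail: frame rail fixed on the sprung carriage, across the jig: 26 thick (jig x), 120 long (jig y -107 to +13), 45 mm tall, 0.5 mm over the bed. This point is on its near face, where the middle of the long rail's end is to press: jig x = 35, y = 0, z = 35 mm with the carriage at rest; axes as the jig's. Moves along jig x with the carriage.
- carriage (a joint): Travel of the sprung carriage (with the cross rail) along the jig's +x in m: 0 at rest (its start), 0.025 at the end of its travel. Springs without preload: 0.8 N per mm (10 N at 0.0125), friction about 0.1 N. Its pointer is at jig x = 65 mm at rest and reaches the gauge lines at 0.0075 and 0.0175.

How it is judged:
At the end, for the whole second after the job is handed in: Last second: gripped long rail pushes the cross rail with 6 to 14 N, carriage at 7.5 to 17.5 mm; rail on the bed (gap under 4 mm), along the fence (5 mm, 0.06 rad), upright (0.06 rad), still (10 mm/s), fingers bearing on it (over 3 N); short rail within 30 mm of its start (contact force between long_rail and carriage between 6 and 14 N and value of joint carriage between 0.0075 and 0.0175 m and y of long_rail in the frame of jig between -0.005 and 0.003 m and z of long_rail in the frame of jig between 0.009 and 0.016 m and angle between the x axis of long_rail and the x axis of jig, either way round below 0.06 rad and angle between long_rail's own z axis and vertical below 0.06 rad and contact force between the fingers and long_rail above 3 N and linear speed of long_rail below 0.01 m/s and distance of short_rail from where it was at the start of the episode below 0.03 m); the arm keeps its last pose, push and grip.
It fails at once if the carriage is driven to the end of its travel (beyond 23 mm) (value of joint carriage above 0.023 m).
It fails at once if the shorter rail is disturbed (moved over 30 mm) (distance of short_rail from where it was at the start of the episode above 0.03 m).
It also fails if it takes over 42 s, if anything falls off the work surface, if the arm or the gripper's body presses on something with over 40 N, if the wrist force passes 120 N, or if a joint passes its speed limit or range.

### The arm

A 6-joint arm with a two-finger parallel gripper is mounted at the origin on the work surface; the furniture and walls round the work are solid. World frame = base frame: x ahead of the robot, y to its left, z up, the work surface at z = 0. Lengths are in m, angles in rad, forces in N, time in s.
With the tool pointing down it reaches from about 0.3 to 0.775 m from the base axis. Payload 14.6 kg.
Tool frame: the origin (TCP) lies at the very end of the fingers, on their centre line; the grasp point (between the pads) lies 19 mm behind it; x points along the fingers, y is the direction in which the jaws open and shut, and the axes are right-handed (so a half turn about x gives the same grasp; the last joint's range is limited). The gripper opens to 94 mm and grips with 3 to 60 N. Pads are 16 mm wide; open, the fingers measure 119 mm over their backs; the gripper's body (75 mm by 177 mm) begins 78 mm behind the grasp point.
Start: joints at [1.27, 0.3, 1.521, -0, 1.321, -0.067], TCP at [0.127, 0.535, 0.205] pointing down, gripper open.
Joint ranges: [-3.03, 3.03], [-0.79, 2.21], [0.23, 2.52], [-1.04, 4.18], [0, 3.07], [-2.55, 2.55]. Speed limits (rad/s): [2.22, 2.22, 2.57, 3.14, 3.14, 3.14].

### API

Orientations are given as [roll, pitch, yaw] about the fixed x, y, z axes, in that order (R = Rz(yaw) Ry(pitch) Rx(roll)).
In Python, from station import ctrl, viewer, hand_in gives the robot as it stands. The module is installed in compiled form; this text tells all that it offers.
- The arm moves only by the tool play_rows, never from a script. Its argument "deltas" is a list that holds one entry, the list of rows, each a list of 7 numbers: the shift along the tool's x, y, z in mm, then the turn, a rotation vector about the tool's x, y, z in rad, then the finger opening in mm, from 0 to 94. In form: [[[dx, dy, dz, ax, ay, az, gripper], ...]]. A call has 1 to 10 rows; each row shifts and turns the commanded pose from where the row before left it, along the tool's axes as they then stand; what a row does not reach is not made up. A row lasts 1/10 s, in which the tool goes at most 50 mm and 8.59 degrees, less where a joint would pass 70% of its speed; a pose out of reach is approached as far as the arm can. A call with a gripper value outside its range is refused whole. The fingers move at their own pace and stop on an object; "grip_force" is the grip in N (left out, the last holds). Time passes only in rows, so rows that do not move let the fingers close. It gives the time, the measured TCP pose, the force and the opening at its end, in the units of the state.
- ctrl.get_obs(): the state, without advancing time (a new reading comes with each control period).
- viewer.camera(name): name is "scene" or "top" or "wrist"; returns a dict with "img" (400x640x3 uint8, red, green, blue), "fx", "fy", "cx", "cy" (pixels), "rvec" (rotation vector, rad) and "tvec" (3), from world to camera coordinates, as OpenCV has them. Camera axes: x right, y down, z forward; pixel columns grow to the right and rows downward; lengths in m; the calibration is good to about 2 mm. The wrist camera is an equidistant fisheye: a pixel r from the principal point sees the ray r / f radians off the axis. A picture is of the moment at which its call begins. There is no depth.
- hand_in(): hands the job in, once; it reports no verdict.
The state is a dict: "time_s": time; "qpos": joint angles; "joint_vel": joint speeds; "tau": joint torques, N m; "ee_pos": TCP position; "eef_rot": TCP orientation; "force": force on the tool from outside, world axes, zero at the start; "moment": the same for the moment, N m; "grip_width": finger opening in m.
Only numpy, scipy, OpenCV 4.12 (cv2) and the standard library are available. Lean on these libraries where they do the work, as an engineer would, in place of code of your own. Each camera call takes 0.05 s, during which the arm holds its last target.

## Working session

There is one attempt and no reset: what is moved stays moved. The work goes in short steps, Python scripts to look and compute and a tool call to move; the robot and the scene stay as the last step left them, time stands still between calls to the robot, and variables do not carry over. Pictures are saved under pics/ and viewed, and the job is handed in when it is done.

Besides the shell and the picture viewer there is one more tool, called as name(argument=value, ...) on one line, values as JSON. play_rows: Moves the arm, as the interface text tells. Its arguments: {"type":"object","properties":{"deltas":{"type":"array","items":{"type":"array","items":{"type":"array","items":{"type":"number"}}}},"grip_force":{"type":"number"}},"required":["deltas"]}

```bash
mkdir -p pics
python3 - <<'E'
from station import ctrl, viewer
import cv2,numpy as np,pickle
o=ctrl.get_obs();print(o)
for n in("scene","top","wrist"):
    c=viewer.camera(n);cv2.imwrite(f"pics/{n}0.png",c["img"][:,:,::-1]);pickle.dump(c,open(f"{n}0.pkl","wb"))
    print(n,c["fx"],c["fy"],c["cx"],c["cy"],c["rvec"],c["tvec"])
E
```

```text
{'time_s': 0.0, 'qpos': array([ 1.27038026e+00,  3.00487212e-01,  1.52163084e+00, -1.82441781e-05,
        1.32069064e+00, -6.65977566e-02]), 'joint_vel': array([-0.00073559,  0.00082037, -0.00040601,  0.00042461,  0.0011359 ,
        0.00039598]), 'tau': array([ 2.18268862e-03, -5.31809771e+01, -3.52741814e+01,  7.09030358e-02,
        2.42699473e-02, -6.88259024e-05]), 'ee_pos': array([0.12735413, 0.53476223, 0.20485645]), 'eef_rot': array([-1.62286339,  1.56958017, -1.85667718]), 'force': array([-0.48008153, -0.03179629,  0.06182174]), 'moment': array([-0.00848886,  0.03077454, -0.01794114]), 'grip_width': 0.0940972089598056}
scene 494.1274657784526 494.1274657784526 327.9698447079432 191.59227572179793 [ 0.64532189  2.3874715  -1.48312748] [ 0.44757917 -0.1056221   1.27719355]
top 484.4419121706812 484.4419121706812 324.36704356884087 195.09760058986643 [ 2.11848459 -2.10879548  0.19050481] [0.0521026  0.56370009 0.78459284]
wrist 309.70691628693146 309.70691628693146 321.24548490877123 202.18515672460043 [-2.28310556 -1.8052162  -0.2501503 ] [-0.5484787  -0.02891279  0.39258356]
```

View pics/scene0.png

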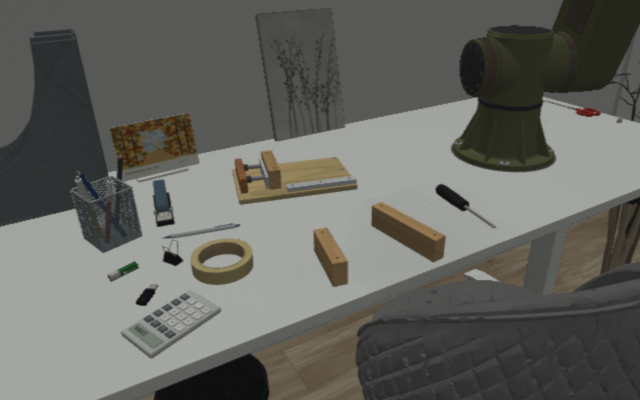

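View pics/top0.png

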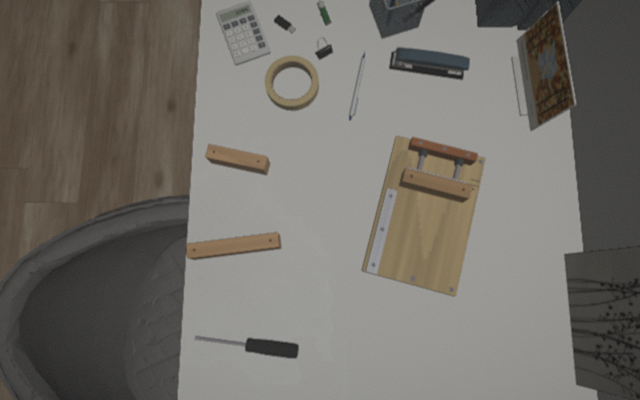

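View pics/wrist0.png

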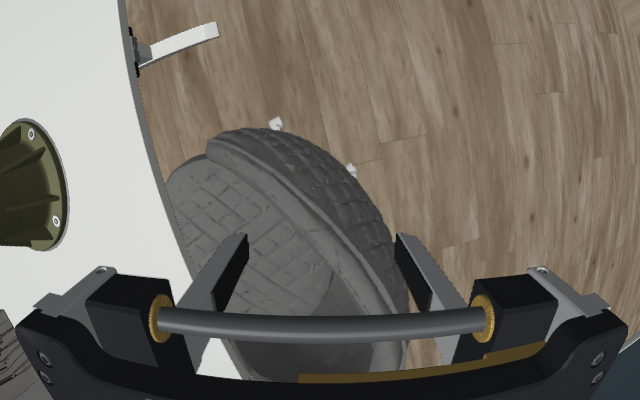

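The top view shows the long rail at about (235,245), the short rail at (238,158), and the jig around (425,215). Next I'll enlarge it to pick exact points.

Run:
```python
import cv2,pickle
im=pickle.load(open("top0.pkl","rb"))["img"][:,:,::-1]
cv2.imwrite("pics/a.png",cv2.resize(im[220:270,175:295],None,fx=6,fy=6,interpolation=cv2.INTER_CUBIC))
cv2.imwrite("pics/b.png",cv2.resize(im[125:305,355:495],None,fx=3.3,fy=3.3,interpolation=cv2.INTER_CUBIC))
```

```text
(no output)
```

View pics/a.png

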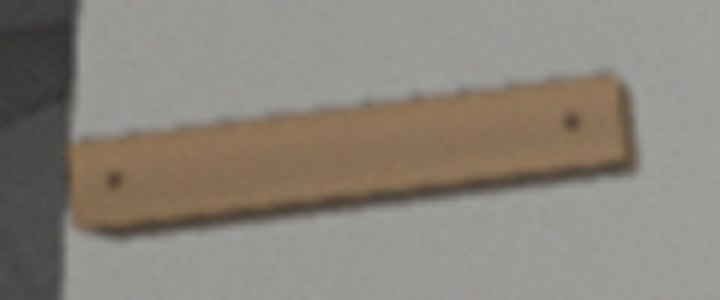

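View pics/b.png

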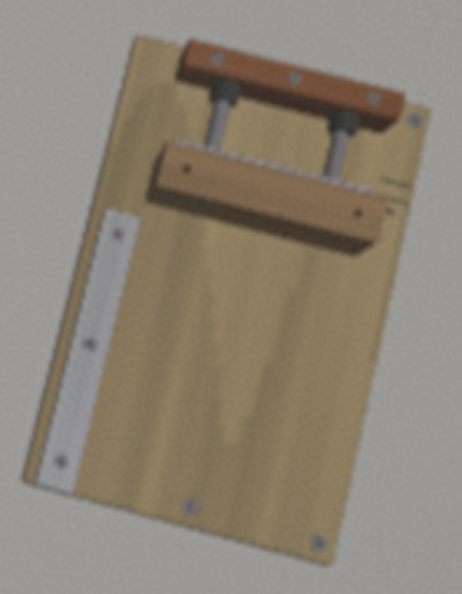

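```bash
cat > h.py <<'E'
import cv2,numpy as np,pickle
def ray(c,uv,z):
    R,_=cv2.Rodrigues(np.array(c["rvec"]));t=np.array(c["tvec"]).ravel()
    uv=np.atleast_2d(uv).astype(float)
    d=np.c_[(uv[:,0]-c["cx"])/c["fx"],(uv[:,1]-c["cy"])/c["fy"],np.ones(len(uv))]@R
    o=-R.T@t
    return o+d*((z-o[2])/d[:,2])[:,None]
def proj(c,P):
    R,_=cv2.Rodrigues(np.array(c["rvec"]));p=np.atleast_2d(P)@R.T+np.array(c["tvec"]).ravel()
    return np.c_[p[:,0]/p[:,2]*c["fx"]+c["cx"],p[:,1]/p[:,2]*c["fy"]+c["cy"]]
E
python3 - <<'E'
from h import *
np.set_printoptions(precision=4,suppress=True)
c=pickle.load(open("top0.pkl","rb"))
A=lambda p:(np.array(p)+.5)/6-.5+[175,220]
B=lambda p:(np.array(p)+.5)/3.3-.5+[355,125]
m=cv2.inRange(cv2.cvtColor(c["img"],cv2.COLOR_RGB2HSV),(8,70,60),(22,255,255))
n,l,s,ce=cv2.connectedComponentsWithStats(m)
for i in range(1,n):
    if s[i,4]>300:
        ct=max(cv2.findContours((l==i).astype('u1'),0,1)[0],key=cv2.contourArea);print(s[i],cv2.minAreaRect(ct))
P=ray(c,A([(76,140),(612,75),(628,165),(78,225)]),.045);print(P)
print("sides",[np.linalg.norm(P[i]-P[(i+1)%4]) for i in range(4)],"c",P.mean(0))
H=ray(c,A([(114,180),(572,121)]),.045);print("holes",H,H.mean(0),np.arctan2(*(H[1]-H[0])[[1,0]]))
J=ray(c,B([(136,37),(429,105),(331,563),(24,481)]),.012);print(J,[np.linalg.norm(J[i]-J[(i+1)%4]) for i in range(4)])
F=ray(c,B([(137,214),(72,494)]),.022);d=F[0]-F[1];print("fence",F,np.linalg.norm(d),np.arctan2(d[1],d[0]))
yb=(J[1]-J[0]+J[2]-J[3]);xb=(J[0]-J[3]+J[1]-J[2]);print("yaw x",np.arctan2(xb[1],xb[0]),"yaw y",np.arctan2(yb[1],yb[0])+np.pi/2)
yaw=np.arctan2(xb[1],xb[0]);
for y in(yaw,np.arctan2(d[1],d[0])):
    R=np.array([[np.cos(y),-np.sin(y)],[np.sin(y),np.cos(y)]])
    print("O board",J.mean(0)[:2]-R@[0,-.045],"O fence",F.mean(0)[:2]-R@[-.0525,.013])
C=ray(c,B([(153,185),(365,240)]),.0575);print("cross near",C)
E
```

```text
[ 65   0  34  73 550] ((75.89825439453125, 32.72813415527344), (19.472076416015625, 77.24637603759766), 21.991130828857422)
[  75    2   60  220 2952] ((104.18217468261719, 111.03849792480469), (41.587379455566406, 223.65760803222656), 6.892423629760742)
[   0   47   29  186 1694] ((14.0, 139.5), (185.0, 28.0), 90.0)
[527  48  21  57 473] ((537.433349609375, 75.57292938232422), (55.73005294799805, 14.449675559997559), 81.11934661865234)
[266  57  52  50 783] ((291.5, 81.5), (49.0, 51.0), 90.0)
[  363   137   121   158 11479] ((425.3823547363281, 213.97059631347656), (95.80157470703125, 143.33853149414062), 14.03624439239502)
[206 145  63  29 955] ((237.18995666503906, 158.61940002441406), (63.34718704223633, 16.426185607910156), 12.171459197998047)
[ 186  233   94   26 1416] ((232.6348876953125, 245.56222534179688), (15.2899169921875, 93.64482879638672), 82.76307678222656)
[[0.4805 0.2912 0.045 ]
 [0.4999 0.1372 0.045 ]
 [0.474  0.1319 0.045 ]
 [0.4562 0.2892 0.045 ]]
sides [np.float64(0.1552944083794269), np.float64(0.026410153709322336), np.float64(0.15827647111405566), np.float64(0.024404428296264057)] c [0.4776 0.2124 0.045 ]
holes [[0.469  0.2796 0.045 ]
 [0.4866 0.1483 0.045 ]] [0.4778 0.214  0.045 ] -1.4378662501822217
[[ 0.6849 -0.0774  0.012 ]
 [ 0.6455 -0.2399  0.012 ]
 [ 0.3944 -0.1739  0.012 ]
 [ 0.4364 -0.0119  0.012 ]] [np.float64(0.16726129098518083), np.float64(0.2596329918263574), np.float64(0.1673244120755538), np.float64(0.2569373439841936)]
fence [[ 0.5806 -0.0743  0.022 ]
 [ 0.4294 -0.0366  0.022 ]] 0.15590198101345315 -0.24426695292704928
yaw x -0.25745806165758967 yaw y -0.2460022528989234
O board [ 0.5517 -0.0822] O fence [ 0.5525 -0.0813]
O board [ 0.5512 -0.0821] O fence [ 0.5528 -0.0807]
cross near [[ 0.5888 -0.0782  0.0575]
 [ 0.5598 -0.1877  0.0575]]
```

```bash
cat >> h.py <<'E'
from scipy.spatial.transform import Rotation as Ro
def need(o,p,jaw):
    """tool-frame shift mm to world p and yaw turn about tool x so that jaw axis (mod pi) is along angle jaw"""
    R=Ro.from_euler('xyz',o["eef_rot"]).as_matrix()
    a=np.arctan2(R[1,1],R[0,1])
    w=(jaw-a+np.pi/2)%np.pi-np.pi/2   # world yaw
    print("tool axes\n",R.round(4),"jaw yaw",round(a,4))
    print("shift tool mm",(R.T@(np.array(p)-o["ee_pos"])*1000).round(1),"turn about tool x",round(-w,4),"alt",round(-(w-np.sign(w)*np.pi),4))
    Rz=Ro.from_euler('z',w).as_matrix()@R
    print("shift after turn",(Rz.T@(np.array(p)-o["ee_pos"])*1000).round(1))
E
python3 - <<'E'
from h import *
from station import ctrl
o=ctrl.get_obs()
print("pick");need(o,[.4777,.2135,.016],-1.438+np.pi/2)
print("jig");need(o,[.52,-.0735,.03],-.25+np.pi/2)
E
```

```text
pick
tool axes
 [[-3.000e-04  2.317e-01  9.728e-01]
 [-9.000e-04  9.728e-01 -2.317e-01]
 [-1.000e+00 -9.000e-04 -1.000e-04]] jaw yaw 1.337
shift tool mm [ 189.2 -231.3  415.3] turn about tool x 1.2042 alt -1.9374
shift after turn [188.7 304.9 364.9]
jig
tool axes
 [[-3.000e-04  2.317e-01  9.728e-01]
 [-9.000e-04  9.728e-01 -2.317e-01]
 [-1.000e+00 -9.000e-04 -1.000e-04]] jaw yaw 1.337
shift tool mm [ 175.4 -500.7  522.9] turn about tool x 0.0162 alt -3.1254
shift after turn [ 175.4 -492.1  531. ]
```

play_rows(deltas=[[[0,0,0,0.15,0,0,94],[0,0,0,0.15,0,0,94],[0,0,0,0.15,0,0,94],[0,0,0,0.15,0,0,94],[0,0,0,0.15,0,0,94],[0,0,0,0.15,0,0,94],[0,0,0,0.15,0,0,94],[0,0,0,0.15,0,0,94],[0,0,0,0,0,0,94]]])

```text
time_s: 1.05
ee_pos: [0.1274, 0.5349, 0.2052]
eef_rot: [-0.442, 1.57, -1.879]
force: [-0.3, 0.3, -0.3]
grip_width: 0.0941
```

play_rows(deltas=[[[0,30.5,36.5,0,0,0,94],[0,30.5,36.5,0,0,0,94],[0,30.5,36.5,0,0,0,94],[0,30.5,36.5,0,0,0,94],[0,30.5,36.5,0,0,0,94],[0,30.5,36.5,0,0,0,94],[0,30.5,36.5,0,0,0,94],[0,30.5,36.5,0,0,0,94],[0,30.5,36.5,0,0,0,94],[0,30.5,36.5,0,0,0,94]]])

```text
time_s: 2.05
ee_pos: [0.4806, 0.2135, 0.2055]
eef_rot: [2.264, 1.571, 0.836]
force: [-0.9, 0.4, 0.1]
grip_width: 0.094
```

play_rows(deltas=[[[0,0,0,0,0,0,94],[0,0,0,0,0,0,94]]])

```text
time_s: 2.25
ee_pos: [0.4796, 0.2145, 0.205]
eef_rot: [-1.528, 1.57, -2.96]
force: [-0.8, 0.4, -0.2]
grip_width: 0.094
```

Run:
```python
from h import *
from station import ctrl,viewer
o=ctrl.get_obs();print(o["ee_pos"],o["qpos"],o["force"])
need(o,[.4777,.2135,.016],-1.438+np.pi/2)
c=viewer.camera("wrist");cv2.imwrite("pics/w1.png",c["img"][:,:,::-1]);pickle.dump(c,open("w1.pkl","wb"))
```

```text
[0.47958916 0.2144993  0.20504564] [3.50776779e-01 2.45874175e-01 1.59059874e+00 1.44038601e-04
 1.30593219e+00 2.11899640e-01] [-0.75099725  0.41608958 -0.19975064]
tool axes
 [[-8.000e-04  9.904e-01  1.384e-01]
 [-1.000e-04  1.384e-01 -9.904e-01]
 [-1.000e+00 -8.000e-04  0.000e+00]] jaw yaw 0.1388
shift tool mm [189.   -1.9   0.7] turn about tool x 0.006 alt -3.1355
shift after turn [189.   -1.8   0.7]
```

View pics/w1.png

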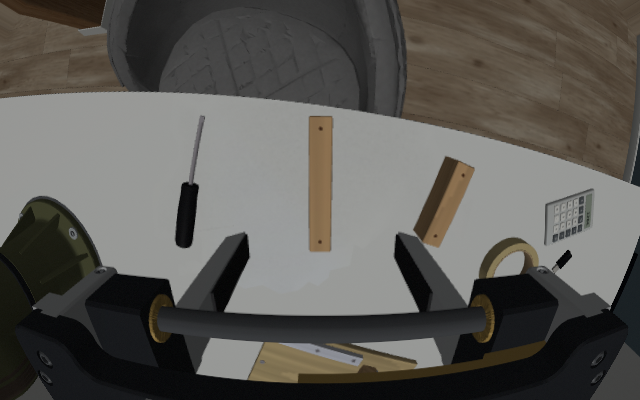

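The wrist view shows the rail centred between the jaws, with its holes at (320,128) and (320,242), so I'm descending.

play_rows(deltas=[[[30,-2,1,0.006,0,0,94],[30,0,0,0,0,0,94],[30,0,0,0,0,0,94],[30,0,0,0,0,0,94],[25,0,0,0,0,0,94],[20,0,0,0,0,0,94],[14,0,0,0,0,0,94],[10,0,0,0,0,0,94],[0,0,0,0,0,0,94],[0,0,0,0,0,0,94]]])

```text
time_s: 3.3
ee_pos: [0.4778, 0.2142, 0.0171]
eef_rot: [1.786, 1.57, 0.347]
force: [-0.2, -0.2, -0.5]
grip_width: 0.0941
```

Run:
```python
from h import *
from station import ctrl,viewer
o=ctrl.get_obs();print(o["ee_pos"],o["force"])
c=viewer.camera("wrist");cv2.imwrite("pics/w2.png",c["img"][:,:,::-1])
```

```text
[0.47778523 0.21416341 0.0171019 ] [-0.15879157 -0.20789007 -0.48602747]
```

View pics/w2.png

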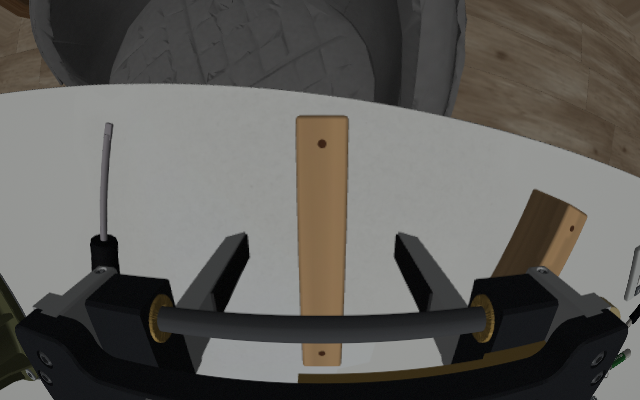

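The rail is centred between the fingers and parallel to them. Closing with 40 N.

play_rows(deltas=[[[1,0,0,0,0,0,20],[0,0,0,0,0,0,20],[0,0,0,0,0,0,20],[0,0,0,0,0,0,20],[0,0,0,0,0,0,20],[0,0,0,0,0,0,20],[0,0,0,0,0,0,20],[0,0,0,0,0,0,20],[0,0,0,0,0,0,20],[0,0,0,0,0,0,20]]], grip_force=40)

```text
time_s: 4.35
ee_pos: [0.4776, 0.2138, 0.0155]
eef_rot: [2.303, 1.571, 0.863]
force: [0.1, -0.1, -0.5]
grip_width: 0.0254
```

play_rows(deltas=[[[-5,0,0,0,0,0,20],[-15,0,0,0,0,0,20],[-20,0,0,0,0,0,20],[-20,0,0,0,0,0,20],[-20,0,0,0,0,0,20],[-15,0,0,0,0,0,20],[-10,0,0,0,0,0,20],[0,0,0,0,0,0,20],[0,0,0,0,0,0,20]]])

```text
time_s: 5.25
ee_pos: [0.4773, 0.2137, 0.12]
eef_rot: [-1.271, 1.57, -2.711]
force: [-0.1, -0.0, -1.0]
grip_width: 0.0255
```

Run:
```python
from h import *
from station import ctrl,viewer
o=ctrl.get_obs();print(o["ee_pos"],o["force"],o["moment"],o["grip_width"])
ya=-.25;R=np.array([[np.cos(ya),-np.sin(ya)],[np.sin(ya),np.cos(ya)]]);O=np.array([.552,-.0815])
p=O+R@[-.065,-.02]
need(o,[*p,.09],ya+np.pi/2)
c=viewer.camera("top");cv2.imwrite("pics/t2.png",c["img"][:,:,::-1])
```

```text
[0.47734117 0.21372806 0.11995856] [-0.10933958 -0.03643967 -1.02482698] [-0.09964771  0.03246191  0.00404031] 0.02553241716527985
tool axes
 [[-5.000e-04  9.914e-01  1.306e-01]
 [-2.000e-04  1.306e-01 -9.914e-01]
 [-1.000e+00 -6.000e-04  2.000e-04]] jaw yaw 0.131
shift tool mm [ 30.  -32.3 296.8] turn about tool x -1.1898 alt 1.9518
shift after turn [  30.1 -287.6   80.4]
```

View pics/t2.png

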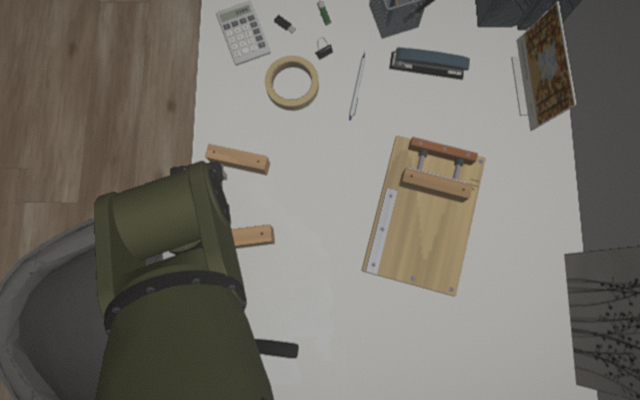

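Lift OK. I'll turn the rail to jig yaw, then traverse at height.

play_rows(deltas=[[[0,0,0,-0.149,0,0,20],[0,0,0,-0.149,0,0,20],[0,0,0,-0.149,0,0,20],[0,0,0,-0.149,0,0,20],[0,0,0,-0.149,0,0,20],[0,0,0,-0.149,0,0,20],[0,0,0,-0.149,0,0,20],[0,0,0,-0.147,0,0,20],[0,0,0,0,0,0,20]]])

```text
time_s: 6.2
ee_pos: [0.4772, 0.2137, 0.1196]
eef_rot: [-2.525, 1.569, -2.772]
force: [-0.1, -0.5, -1.6]
grip_width: 0.0257
```

play_rows(deltas=[[[0,-15,4,0,0,0,20],[0,-32,9,0,0,0,20],[0,-35,10,0,0,0,20],[0,-35,10,0,0,0,20],[0,-35,10,0,0,0,20],[0,-35,10,0,0,0,20],[0,-35,10,0,0,0,20],[0,-30,8,0,0,0,20],[0,-20,6,0,0,0,20],[0,-15,3,0,0,0,20]]])

```text
time_s: 7.2
ee_pos: [0.4835, -0.0862, 0.1202]
eef_rot: [-2.712, 1.57, -2.968]
force: [-0.0, -0.1, -2.0]
grip_width: 0.0261
```

play_rows(deltas=[[[0,0,0,0,0,0,20],[0,0,0,0,0,0,20],[0,0,0,0,0,0,20]]])

```text
time_s: 7.5
ee_pos: [0.484, -0.0836, 0.1204]
eef_rot: [2.648, 1.571, 2.397]
force: [-0.3, 0.4, -1.2]
grip_width: 0.0255
```

Run:
```python
from h import *
from station import ctrl,viewer
o=ctrl.get_obs();print(o["ee_pos"],o["force"],o["moment"],o["grip_width"],o["qpos"])
ya=-.25;R=np.array([[np.cos(ya),-np.sin(ya)],[np.sin(ya),np.cos(ya)]]);O=np.array([.552,-.0815])
p=O+R@[-.065,-.02]
need(o,[*p,.09],ya+np.pi/2)
for n in("top","wrist","scene"):
    c=viewer.camera(n);cv2.imwrite(f"pics/{n}3.png",c["img"][:,:,::-1]);pickle.dump(c,open(f"{n}3.pkl","wb"))
```

```text
[ 0.48397812 -0.08358201  0.12038366] [-0.28763334  0.35692593 -1.16389882] [ 0.04708761  0.00290132 -0.0377909 ] 0.025517440652211176 [-2.45648989e-01  2.61955667e-01  1.78088734e+00  9.86986893e-05
  1.09891108e+00 -1.56578692e+00]
tool axes
 [[-1.000e-04  2.481e-01  9.687e-01]
 [ 1.000e-04  9.687e-01 -2.481e-01]
 [-1.000e+00  1.000e-04 -2.000e-04]] jaw yaw 1.3201
shift tool mm [30.4 -1.2  0.4] turn about tool x -0.0007 alt 3.1409
shift after turn [30.4 -1.2  0.4]
```

View pics/wrist3.png

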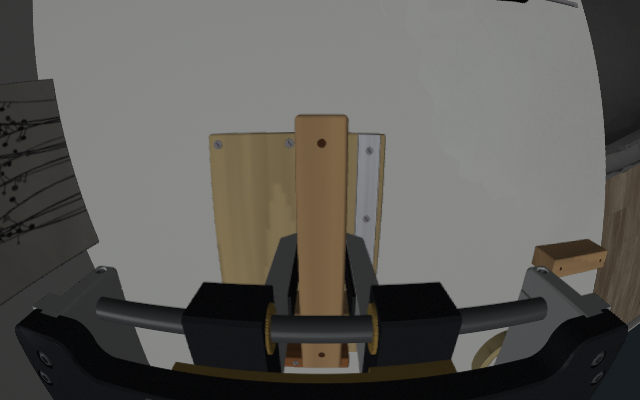

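View pics/top3.png

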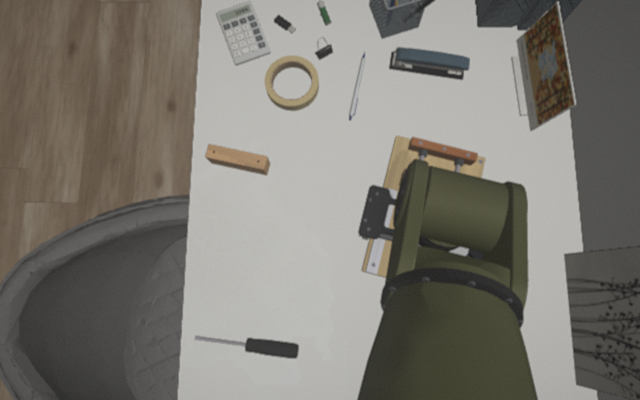

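View pics/scene3.png

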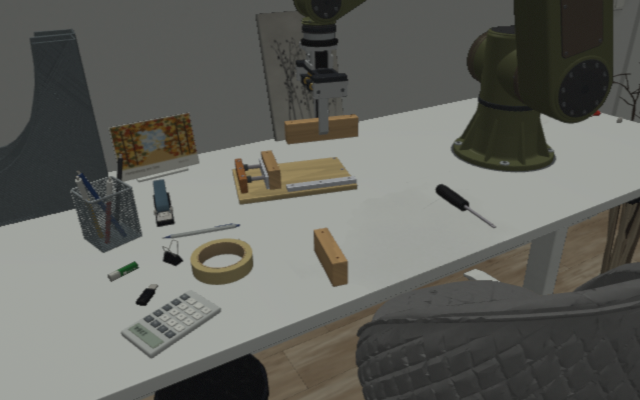

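```bash
cat >> h.py <<'E'
def fray(c,uv,z):
    R,_=cv2.Rodrigues(np.array(c["rvec"]));t=np.array(c["tvec"]).ravel()
    uv=np.atleast_2d(uv).astype(float)
    q=np.c_[(uv[:,0]-c["cx"])/c["fx"],(uv[:,1]-c["cy"])/c["fy"]];r=np.linalg.norm(q,axis=1)
    d=np.c_[q/r[:,None]*np.sin(r)[:,None],np.cos(r)]@R
    o=-R.T@t
    return o+d*((z-o[2])/d[:,2])[:,None]
E
python3 - <<'E'
from h import *
c=pickle.load(open("wrist3.pkl","rb"));im=c["img"][:,:,::-1]
cv2.imwrite("pics/w3c.png",cv2.resize(im[105:255,285:400],None,fx=4,fy=4,interpolation=cv2.INTER_CUBIC))
E
```

```text
(no output)
```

View pics/w3c.png

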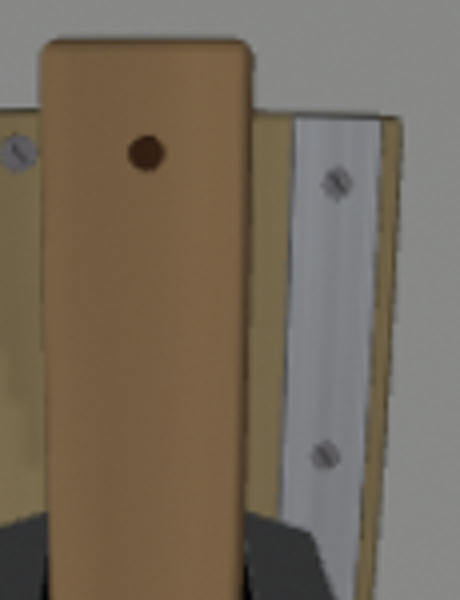

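Run:
```python
from h import *
from station import ctrl
np.set_printoptions(precision=4,suppress=True)
o=ctrl.get_obs();E=o["ee_pos"]
c=pickle.load(open("wrist3.pkl","rb"))
A=lambda p:(np.array(p)+.5)/4-.5+[285,105]
ya=-.25;R=np.array([[np.cos(ya),-np.sin(ya)],[np.sin(ya),np.cos(ya)]]);O=np.array([.552,-.0815])
J=lambda P:(P[:,:2]-O)@R*1000
zt=E[2]-.0155+.045
print("tcp jig",J(E[None]),E)
print("rail near corners",J(fray(c,A([(42,42),(252,42)]),zt)),"edges",J(fray(c,A([(47,500),(247,500)]),zt)))
print("holes",J(fray(c,[A((146,153)),(321.5,355)],zt)))
print("fence in",J(fray(c,A([(295,118),(284,500)]),.022)),"screws",J(fray(c,A([(337,183),(326,456)]),.022)))
print("board corner",J(fray(c,A([(402,118)]),.012)), J(fray(c,[(211,134)],.012)))
```

```text
tcp jig [[-65.2653 -18.7124]] [ 0.4841 -0.0835  0.1205]
rail near corners [[-146.4223  -31.8934]
 [-146.4409   -6.8542]] edges [[-88.463  -32.2586]
 [-88.4969  -6.4014]]
holes [[-132.9189  -19.483 ]
 [  -0.531   -19.1721]]
fence in [[-129.9024   13.5345]
 [ -39.1817   13.4883]] screws [[-115.3352   23.3919]
 [ -50.3518   23.1834]]
board corner [[-129.9434   40.0141]] [[-131.8216 -125.6847]]
```

Rail is parallel to the fence (rail centre y −19.3 mm, fence face at +13.5 mm). Descending to about 3 mm over the bed, clear of the fence, then sideways.

play_rows(deltas=[[[10,0,0,0,0,0,20],[20,0,0,0,0,0,20],[20,0,0,0,0,0,20],[15,0,0,0,0,0,20],[12,0,0,0,0,0,20],[8,0,0,0,0,0,20],[5,0,0,0,0,0,20],[0,0,0,0,0,0,20],[0,0,0,0,0,0,20]]])

```text
time_s: 8.55
ee_pos: [0.4844, -0.0841, 0.0308]
eef_rot: [0.011, 1.57, -0.238]
force: [0.1, 1.0, -1.4]
grip_width: 0.0254
```

play_rows(deltas=[[[0,4,0,0,0,0,20],[0,5,0,0,0,0,20],[0,5,0,0,0,0,20],[0,3,0,0,0,0,20],[0,0,0,0,0,0,20],[0,0,0,0,0,0,20],[0,0,0,0,0,0,20]]])

```text
time_s: 9.25
ee_pos: [0.4883, -0.0676, 0.0304]
eef_rot: [-2.676, 1.571, -2.925]
force: [0.3, -0.1, -2.0]
grip_width: 0.0258
```

```bash
cat >> h.py <<'E'
ya=-.25;RJ=np.array([[np.cos(ya),-np.sin(ya)],[np.sin(ya),np.cos(ya)]]);OJ=np.array([.552,-.0815])
J=lambda P:(np.atleast_2d(P)[:,:2]-OJ)@RJ*1000
def st():
    from station import ctrl
    o=ctrl.get_obs();R=Ro.from_euler('xyz',o["eef_rot"]).as_matrix()
    print("t",o["time_s"],"tcp jig",J(o["ee_pos"]).round(2),"z",o["ee_pos"][2].round(4),"F jig",(o["force"][:2]@RJ).round(2),o["force"][2].round(2),"M",o["moment"].round(2),"tool x",R[:,0].round(4),"jaw",np.arctan2(R[1,1],R[0,1]).round(4),o["grip_width"])
E
python3 - <<'E'
from h import *
from station import viewer
st()
c=viewer.camera("wrist");cv2.imwrite("pics/w4.png",c["img"][:,:,::-1]);pickle.dump(c,open("w4.pkl","wb"))
c=viewer.camera("scene");cv2.imwrite("pics/s4.png",cv2.resize(c["img"][130:220,210:370,::-1],None,fx=5,fy=5))
E
```

```text
t 9.25 tcp jig [[-65.18  -2.34]] z 0.0304 F jig [ 0.29 -0.01] -2.04 M [-0.   -0.02 -0.02] tool x [-1.e-04 -0.e+00 -1.e+00] jaw 1.3209 0.02584938302304144
```

View pics/w4.png

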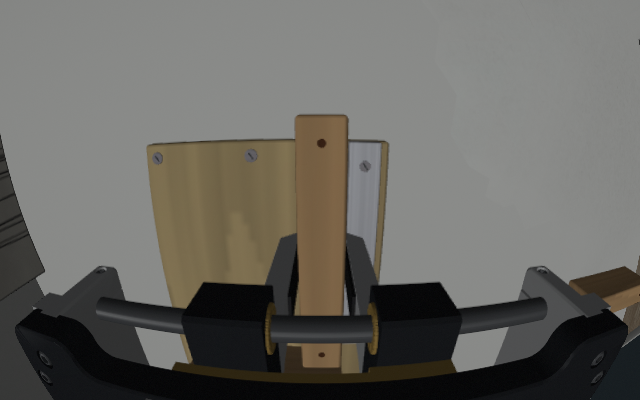

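View pics/s4.png

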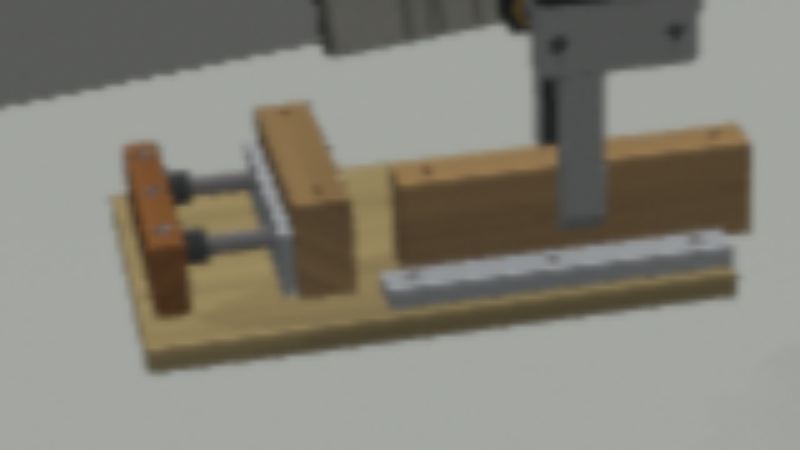

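Fingers clear the fence. Lowering onto the bed in small steps.

play_rows(deltas=[[[1,1,0,0,0,0,20],[1,0.5,0,0,0,0,20],[0.5,0.5,0,0,0,0,20],[0,0,0,0,0,0,20],[0,0,0,0,0,0,20],[0,0,0,0,0,0,20]]])

```text
time_s: 9.95
ee_pos: [0.4888, -0.0656, 0.028]
eef_rot: [-1.659, 1.571, -1.909]
force: [0.7, -0.1, -2.1]
grip_width: 0.0258
```

```bash
python3 -c "
from h import *;st()"
```

```text
t 9.95 tcp jig [[-65.14  -0.25]] z 0.028 F jig [0.73 0.08] -2.07 M [ 0.03 -0.02 -0.  ] tool x [-0. -0. -1.] jaw 1.321 0.025768176431418717
```

play_rows(deltas=[[[0.3,0,0,0,0,0,20],[0.3,0,0,0,0,0,20],[0,0,0,0,0,0,20],[0,0,0,0,0,0,20]]])

```text
time_s: 10.35
ee_pos: [0.4889, -0.0656, 0.0274]
eef_rot: [-0.116, 1.571, -0.366]
force: [-0.7, 0.5, 0.8]
grip_width: 0.0257
```

```bash
python3 -c "
from h import *;st()"
```

```text
t 10.35 tcp jig [[-65.09  -0.26]] z 0.0274 F jig [-0.81  0.32] 0.75 M [ 0.01  0.22 -0.01] tool x [ 1.e-04 -0.e+00 -1.e+00] jaw 1.321 0.025692767551815154
```

play_rows(deltas=[[[0,0.5,0,0,0,0,20],[0,0.4,0,0,0,0,20],[0,0,0,0,0,0,20],[0,0,0,0,0,0,20]]])

```text
time_s: 10.75
ee_pos: [0.4891, -0.0649, 0.0274]
eef_rot: [-0.883, 1.571, -1.133]
force: [-0.9, -4.2, 3.1]
grip_width: 0.0257
```

```bash
python3 -c "
from h import *;st()"
```

```text
t 10.75 tcp jig [[-65.05   0.47]] z 0.0274 F jig [ 0.14 -4.28] 3.08 M [-0.78  0.32 -0.16] tool x [ 1.e-04 -3.e-04 -1.e+00] jaw 1.3208 0.025664459479281934
```

play_rows(deltas=[[[0,0.4,0,0,0,0,20],[0,0,0,0,0,0,20],[0,0,0,0,0,0,20]]])

```text
time_s: 11.05
ee_pos: [0.4891, -0.0647, 0.0274]
eef_rot: [-1.771, 1.57, -2.022]
force: [-3.0, -5.3, 2.9]
grip_width: 0.0256
```

```bash
python3 -c "
from h import *;st()"
```

```text
t 11.05 tcp jig [[-65.14   0.73]] z 0.0274 F jig [-1.61 -5.91] 2.93 M [-1.12  0.44 -0.31] tool x [-2.e-04 -4.e-04 -1.e+00] jaw 1.3206 0.02563704993722238
```

Contact with bed and fence confirmed. I'll ease off the fence slightly, then approach the cross rail.

play_rows(deltas=[[[0,-0.4,2,0,0,0,20],[0,0,4,0,0,0,20],[0,0,4,0,0,0,20],[0,0,4,0,0,0,20],[0,0,3,0,0,0,20],[0,0,0,0,0,0,20],[0,0,0,0,0,0,20],[0,0,0,0,0,0,20]]])

```text
time_s: 11.85
ee_pos: [0.5051, -0.069, 0.0274]
eef_rot: [-2.895, 1.57, 3.138]
force: [-5.7, -2.6, 5.9]
grip_width: 0.0262
```

```bash
python3 -c "
from h import *;st()"
```

```text
t 11.85 tcp jig [[-48.51   0.49]] z 0.0274 F jig [-4.86 -3.95] 5.86 M [-0.67  0.95 -0.26] tool x [-0.001  0.    -1.   ] jaw 1.3207 0.026187882615298957
```

play_rows(deltas=[[[0,0,2,0,0,0,20],[0,0,2,0,0,0,20],[0,0,2,0,0,0,20],[0,0,2,0,0,0,20],[0,0,0,0,0,0,20],[0,0,0,0,0,0,20],[0,0,0,0,0,0,20]]])

```text
time_s: 12.55
ee_pos: [0.5123, -0.0709, 0.0274]
eef_rot: [-3.025, 1.568, 3.008]
force: [-10.9, -1.4, 10.8]
grip_width: 0.0258
```

```bash
python3 -c "
from h import *;st()
from station import viewer
c=viewer.camera('scene');cv2.imwrite('pics/s5.png',cv2.resize(c['img'][130:220,210:370,::-1],None,fx=5,fy=5))"
```

```text
t 12.55 tcp jig [[-41.13   0.48]] z 0.0274 F jig [-10.23  -4.1 ] 10.75 M [-0.52  1.76 -0.34] tool x [-2.5e-03  3.0e-04 -1.0e+00] jaw 1.3208 0.025843444138677053
```

View pics/s5.png

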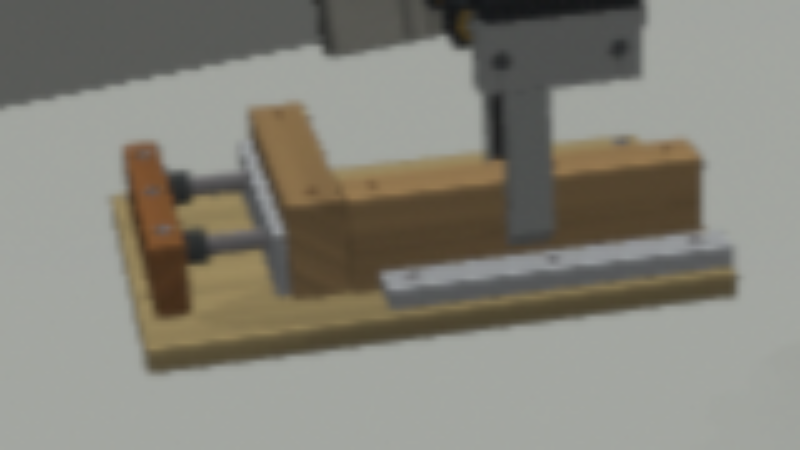

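Cross rail contact made, about 2–3 mm of carriage travel. The bed and fence loads add friction, so I'll lighten them before pushing on.

play_rows(deltas=[[[-0.3,-0.2,0,0,0,0,20],[-0.1,0,0,0,0,0,20],[0,0,0,0,0,0,20],[0,0,0,0,0,0,20]]])

```text
time_s: 13.0
ee_pos: [0.5123, -0.0709, 0.0274]
eef_rot: [-3.08, 1.568, 2.953]
force: [-7.5, -1.0, 4.4]
grip_width: 0.0262
```

```bash
python3 -c "
from h import *;st()"
```

```text
t 13.0 tcp jig [[-41.08   0.41]] z 0.0274 F jig [-6.99 -2.85] 4.36 M [-0.39  1.15 -0.18] tool x [-2.3e-03  4.0e-04 -1.0e+00] jaw 1.3209 0.026163365643958346
```

play_rows(deltas=[[[0,0,1,0,0,0,20],[0,0,1,0,0,0,20],[0,0,1,0,0,0,20],[0,0,1,0,0,0,20],[0,0,0,0,0,0,20],[0,0,0,0,0,0,20]]])

```text
time_s: 13.6
ee_pos: [0.5158, -0.0718, 0.0275]
eef_rot: [-3.104, 1.568, 2.929]
force: [-10.7, -0.6, 6.6]
grip_width: 0.0258
```

```bash
python3 -c "
from h import *;st()"
```

```text
t 13.6 tcp jig [[-37.44   0.43]] z 0.0275 F jig [-10.21  -3.25] 6.59 M [-0.35  1.68 -0.27] tool x [-3.2e-03  7.0e-04 -1.0e+00] jaw 1.3208 0.02579930620471608
```

play_rows(deltas=[[[-0.3,-0.2,1,0,0,0,20],[0,0,1,0,0,0,20],[0,0,1,0,0,0,20],[0,0,1,0,0,0,20],[0,0,0,0,0,0,20],[0,0,0,0,0,0,20]]])

```text
time_s: 14.2
ee_pos: [0.5195, -0.0728, 0.0275]
eef_rot: [3.127, 1.567, 2.877]
force: [-10.6, 0.1, 4.2]
grip_width: 0.0258
```

```bash
python3 -c "
from h import *;st()
from station import viewer
c=viewer.camera('scene');pickle.dump(c,open('s6.pkl','wb'));cv2.imwrite('pics/s6.png',cv2.resize(c['img'][130:220,210:370,::-1],None,fx=5,fy=5))
c=viewer.camera('top');pickle.dump(c,open('t6.pkl','wb'));cv2.imwrite('pics/t6.png',cv2.resize(c['img'][125:235,375:495,::-1],None,fx=5,fy=5))"
```

```text
t 14.2 tcp jig [[-33.68   0.36]] z 0.0275 F jig [-10.27  -2.53] 4.23 M [-0.07  1.66 -0.27] tool x [-0.0038  0.001  -1.    ] jaw 1.3209 0.025831862337933567
```

View pics/s6.png

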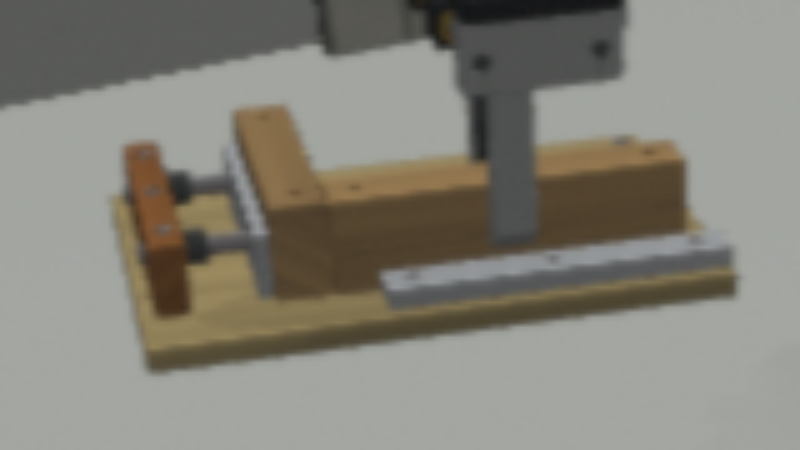

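View pics/t6.png

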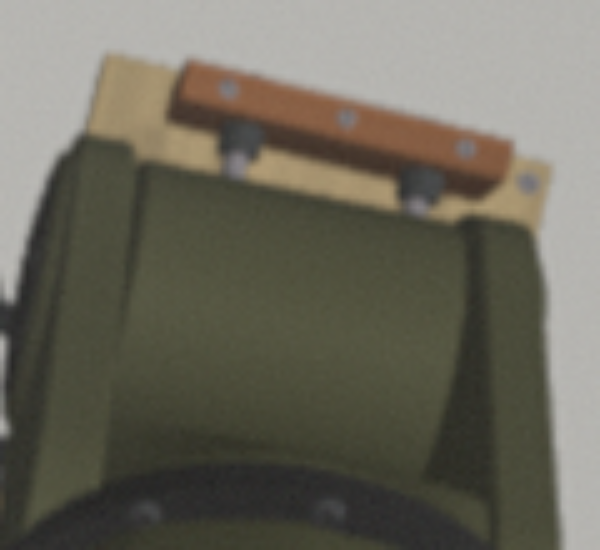

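```bash
python3 -c "
from h import *
np.set_printoptions(precision=2,suppress=True)
c=pickle.load(open('s6.pkl','rb'));c0=pickle.load(open('scene0.pkl','rb'))
im=np.vstack([cv2.resize(c0['img'][145:195,230:300,::-1],None,fx=8,fy=8,interpolation=cv2.INTER_CUBIC)[:300],cv2.resize(c['img'][145:195,230:300,::-1],None,fx=8,fy=8,interpolation=cv2.INTER_CUBIC)[:300]])
cv2.imwrite('pics/cmp.png',im)
B=lambda p:(np.array(p)+.5)/5-.5+[210,130]
for p in ([(287,112),(320,190)],[(280,114),(313,190)],[(263,117),(295,192)]): print(J(ray(c,B(p),.0575)))
"
```

```text
[[ 45.64 -88.95]
 [ 46.28   4.3 ]]
[[ 49.12 -87.48]
 [ 49.16   3.4 ]]
[[ 57.19 -86.18]
 [ 56.91   3.2 ]]
```

View pics/cmp.png

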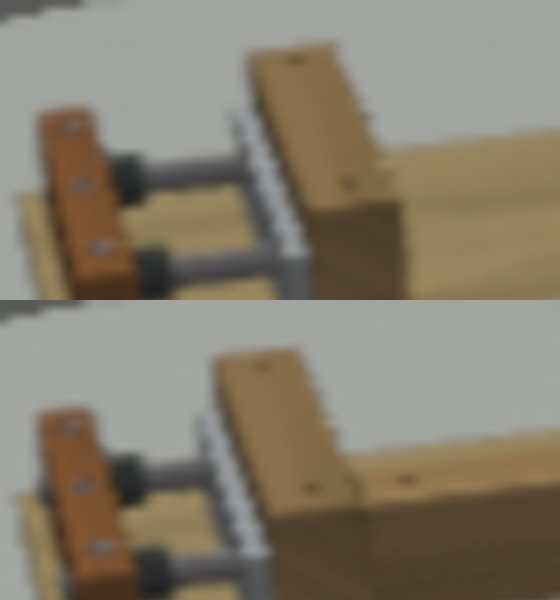

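Cross-rail hole positions show about 11 mm of carriage travel (3.2 mm in the previous picture, 7.4 mm of TCP motion since). I'll go about 1.5 mm further.

play_rows(deltas=[[[-0.2,0,0.8,0,0,0,20],[0,0,0.7,0,0,0,20],[0,0,0,0,0,0,20],[0,0,0,0,0,0,20],[0,0,0,0,0,0,20],[0,0,0,0,0,0,20],[0,0,0,0,0,0,20],[0,0,0,0,0,0,20]]])

```text
time_s: 15.1
ee_pos: [0.5207, -0.0731, 0.0276]
eef_rot: [3.132, 1.566, 2.882]
force: [-11.5, 0.8, 3.2]
grip_width: 0.0252
```

```bash
python3 -c "
from h import *;st()
from station import viewer
c=viewer.camera('scene');pickle.dump(c,open('s7.pkl','wb'));cv2.imwrite('pics/s7.png',cv2.resize(c['img'][140:205,225:325,::-1],None,fx=8,fy=8,interpolation=cv2.INTER_CUBIC));cv2.imwrite('pics/s7f.png',c['img'][:,:,::-1])
c=viewer.camera('wrist');pickle.dump(c,open('w7.pkl','wb'));cv2.imwrite('pics/w7.png',c['img'][:,:,::-1])"
```

```text
t 15.1 tcp jig [[-32.42   0.36]] z 0.0276 F jig [-11.31  -2.1 ] 3.19 M [-0.06  1.71 -0.27] tool x [-0.0043  0.0011 -1.    ] jaw 1.3209 0.025234938876598143
```

View pics/s7.png

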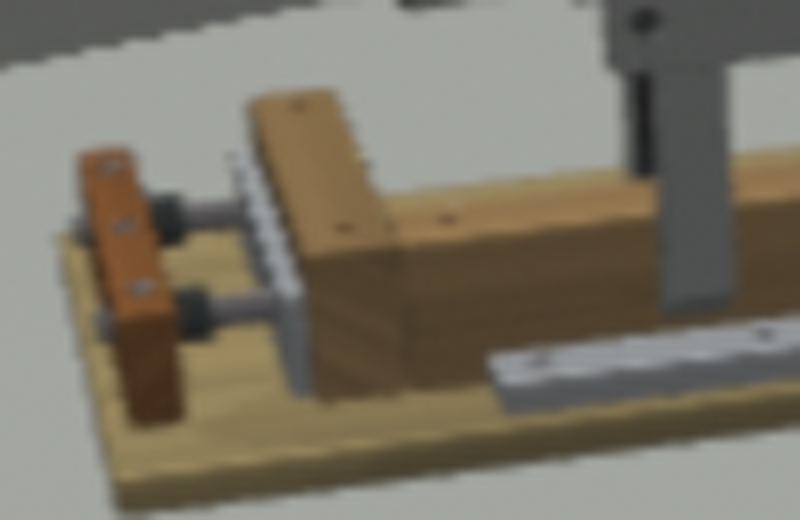

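View pics/w7.png

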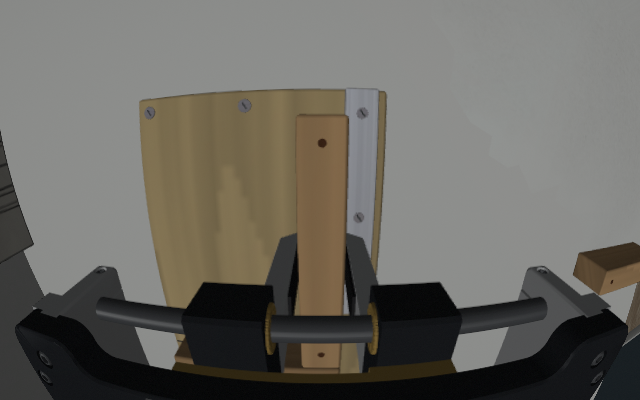

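View pics/s7f.png

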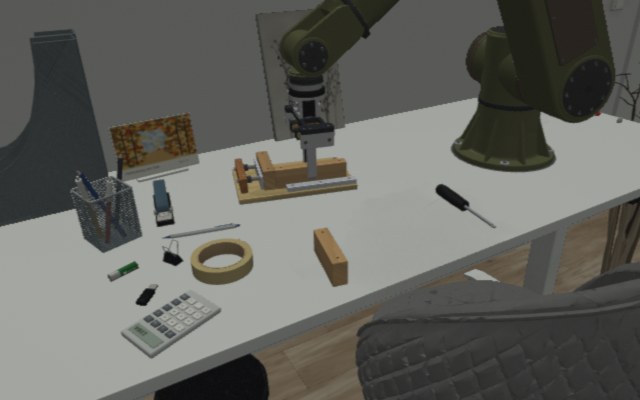

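```bash
python3 -c "
from h import *
np.set_printoptions(precision=2,suppress=True)
c=pickle.load(open('s7.pkl','rb'))
B=lambda p:(np.array(p)+.5)/8-.5+[225,140]
print(J(ray(c,B([(300,105),(345,228)]),.0575)),'rest ~45.96')
w=pickle.load(open('w7.pkl','rb'))
print('rail holes',J(fray(w,[(322,143),(321.5,354.5)],.057)))
st()"
```

```text
[[ 57.2  -88.19]
 [ 58.84   2.94]] rest ~45.96
rail holes [[-99.74  -0.  ]
 [ 31.92  -0.11]]
t 15.2 tcp jig [[-32.42   0.35]] z 0.0276 F jig [-11.25  -3.48] 3.67 M [-0.05  1.78 -0.33] tool x [-0.  0. -1.] jaw 1.3208 0.0258797826102126
```

```bash
python3 -c "
from station import hand_in
print(hand_in())
from h import *;st()"
```

```text
the job is handed in; nothing more can be done
None
the job is handed in; nothing more can be done
```

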